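# Line up can capacitors by size on the test rail

## Task

Line up the four can capacitors by size on the seats of the test rail, one to a seat: the smallest on the red seat, then each larger one on the next seat along, so the largest ends up at the far end of the row. Set each one down gently, upright and centred on its seat, without dropping it or knocking any over, let go of them all, and leave the multimeter and the circuit board where they are.

Things in the scene. Friction and masses are not known exactly. Their poses are not given: they have to be found in the camera images.
- can_orange: the smallest can capacitor: loose upright cylinder with a plain orange sleeve and a white stripe down its side, 26 mm diameter, 45 mm tall plus two brass terminals 4 mm high on its top; about 40 g. Origin at the centre of its underside, z up along the can. It starts standing upright on the bench.
- can_green: the second smallest can capacitor: loose upright cylinder with a plain green sleeve and a white stripe down its side, 34 mm diameter, 60 mm tall plus two brass terminals 4 mm high on its top; about 80 g. Origin at the centre of its underside, z up along the can. It starts standing upright on the bench.
- can_blue: the second largest can capacitor: loose upright cylinder with a plain blue sleeve and a white stripe down its side, 42 mm diameter, 75 mm tall plus two brass terminals 4 mm high on its top; about 140 g. Origin at the centre of its underside, z up along the can. It starts standing upright on the bench.
- can_grey: the largest can capacitor: loose upright cylinder with a plain grey sleeve and a white stripe down its side, 50 mm diameter, 90 mm tall plus two brass terminals 4 mm high on its top; about 230 g. Origin at the centre of its underside, z up along the can. It starts standing upright on the bench.
- seat_red: red seat, the start of the row, at either end of it: fixed rimless disc, 66 mm diameter, 6 mm thick, on the aluminium test rail. Origin: centre of its underside, 20 mm above the bench; its top face is 26 mm above the bench. The four seats form a straight row, 100 mm apart, roughly across in front of the robot (y along the row). The fixed rail is 440 x 80 x 20 mm.
- seat_p: one of the two black seats in the middle of the row; it may be second or third from the red seat: fixed rimless disc, 66 mm diameter, 6 mm thick, on the aluminium test rail. Origin: centre of its underside, 20 mm above the bench; its top face is 26 mm above the bench. 
- seat_q: the other of the two black seats in the middle of the row; it may be second or third from the red seat: fixed rimless disc, 66 mm diameter, 6 mm thick, on the aluminium test rail. Origin: centre of its underside, 20 mm above the bench; its top face is 26 mm above the bench. 
- seat_r: the black seat at the other end of the row from the red one: fixed rimless disc, 66 mm diameter, 6 mm thick, on the aluminium test rail. Origin: centre of its underside, 20 mm above the bench; its top face is 26 mm above the bench. 
- multimeter: bystander: handheld multimeter lying face up beside the right (-y) end of the rail, yellow case with black face and grey dial, 170 x 80 mm, 47 mm high, loose. Origin at the centre of its underside, x along its length. To be left alone.
- board: bystander: green circuit board on four short brass feet beside the left (+y) end of the rail, 140 x 100 mm, 23 mm high, loose. Origin at the centre of its underside at bench level, x along its length. To be left alone.
Mind the look-alikes: they are no part of the job. Several things have the shape of the can_orange; the one meant has the colours described above.

How it is judged (in metres and radians):
At the end, for the whole second after the job is handed in: The orange, green, blue and grey cans stand in this order along the row, the orange one on the red seat and the grey one on the seat at the other end, each within 12 mm of its seat's centre, resting on the seat, upright within 0.1 rad, at rest and released (horizontal distance between can_orange and seat_red below 0.012 m and horizontal distance between can_grey and seat_r below 0.012 m and ((horizontal distance between seat_red and seat_p below 0.15 m and horizontal distance between can_green and seat_p below 0.012 m and horizontal distance between can_blue and seat_q below 0.012 m) or (horizontal distance between seat_red and seat_p above 0.15 m and horizontal distance between can_green and seat_q below 0.012 m and horizontal distance between can_blue and seat_p below 0.012 m)) and angle between each of can_orange, can_green, can_blue, can_grey's own z axis and vertical below 0.1 rad and z of can_orange in the frame of seat_red between 0.003 and 0.01 m and linear speed of each of can_orange, can_green, can_blue, can_grey below 0.02 m/s and contact force between the fingers and can_orange below 0.05 N and z of can_green in the frame of seat_red between 0.003 and 0.01 m and contact force between the fingers and can_green below 0.05 N and z of can_blue in the frame of seat_red between 0.003 and 0.01 m and contact force between the fingers and can_blue below 0.05 N and z of can_grey in the frame of seat_red between 0.003 and 0.01 m and contact force between the fingers and can_grey below 0.05 N); the robot touches nothing.
It fails at once if a capacitor is dropped or flung (moving faster than 0.7 m/s with no finger on it) ((linear speed of can_orange above 0.7 m/s and contact force between the fingers and can_orange below 0.01 N) or (linear speed of can_green above 0.7 m/s and contact force between the fingers and can_green below 0.01 N) or (linear speed of can_blue above 0.7 m/s and contact force between the fingers and can_blue below 0.01 N) or (linear speed of can_grey above 0.7 m/s and contact force between the fingers and can_grey below 0.01 N)).
It fails at once if a capacitor is knocked over or laid down (leans more than 45 degrees) (angle between any of can_orange, can_green, can_blue, can_grey's own z axis and vertical above 0.785 rad).
It fails at once if the multimeter or the circuit board is disturbed (moved by more than 20 mm) (distance of any of multimeter, board from where it was at the start of the episode above 0.02 m).
It also fails if it takes over 99 s, if anything falls off the work surface, if the arm or the gripper's body presses on something with over 40 N, if the wrist force passes 120 N, or if a joint passes its speed limit or range.

## Robot

A 6-joint arm with a two-finger parallel gripper is mounted at the origin on the work surface. World frame = base frame: x ahead of the robot, y to its left, z up, the work surface at z = 0. Lengths are in mm, angles in degrees, forces in N, time in s.
With the tool pointing down it reaches from about 350 to 850 mm from the base axis. Payload 8.1 kg.
Tool frame: the origin (TCP) lies at the very end of the fingers, on their centre line; the grasp point (between the pads) lies 19 mm behind it (r.grip_point_offset is the distance from the TCP to the grasp point, in mm); z points along the fingers, y is the line along which they close (so a half turn about z gives the same grasp; the last joint's range is limited). The gripper opens to 85 mm and grips with 20 to 120 N. Pads are 22 mm wide; open, the fingers measure 114 mm over their backs; the gripper's body (76 mm by 85 mm) begins 54 mm behind the grasp point. The pads swing forward as they close: fully open they stand 13 mm farther back than shut.
Start: joints at [-70.898, 7.471, 85.268, -0, 87.261, -4.893], TCP at [244.018, -548.142, 206.792] pointing down, gripper open.
Joint ranges: [-169.43, 169.43], [-51.17, 129.36], [1.28, 143.12], [-76.62, 256.62], [0, 156.53], [-152.29, 152.29]. Speed limits (degrees/s): [136.94, 136.94, 159.86, 180, 180, 180].

## Interface

Orientations are given as [roll, pitch, yaw] about the fixed x, y, z axes, in that order (R = Rz(yaw) Ry(pitch) Rx(roll)).
In Python, from bench import status, eyes, r gives the robot as it stands.
- The arm moves only by the shell command python3 -m handwheel 'ROWS' [FORCE]. ROWS is a JSON object whose one key "series" holds a list that holds one entry, the list of rows, each a list of 7 numbers: the shift along the tool's x, y, z in cm, then the turn, a rotation vector about the tool's x, y, z in rad, then the opening, from 0 (shut) to 1 (fully open). In form: {"series": [[[tx, ty, tz, rx, ry, rz, claw], ...]]}. A call has 1 to 12 rows; each row is the pose to reach, as a shift and turn from the pose commanded when the call began, along the tool's axes at that moment; what a row does not reach only later rows make up. A row lasts 1/8 s, in which the tool goes at most 62.5 mm and 10.7 degrees, less where a joint would pass 70% of its speed; a pose out of reach is approached as far as the arm can. A call with a gripper value outside its range is refused whole. The fingers move at their own pace and stop on an object; FORCE is the grip in N (left out, the last holds). Time passes only in rows, so rows that repeat a pose let the fingers close. It gives the time, the measured TCP pose, the force, the opening and the grip force at its end, in the units of the state.
- status.sense(): the state, without advancing time (a new reading comes with each control period).
- eyes.snapshot(name): name is "side" or "top" or "wrist"; returns a dict with "img" (480x640x3 uint8, red, green, blue), "mtx" (3x3 intrinsics, pixels), "R" (3x3) and "t" (3): a world point X has camera coordinates R X + t. Camera axes: x right, y down, z forward; pixel columns grow to the right and rows downward; lengths in mm; the calibration is good to about 2 mm. A picture is of the moment at which its call begins. There is no depth.
- r.hand_in(): hands the job in; it is judged then, once.
The state is a dict: "time": time; "joint_pos": joint angles; "qd": joint speeds; "joint_efforts": joint torques, N m; "tool_pos": TCP position; "tcp_rot": TCP orientation; "ft_force": force on the tool from outside, world axes, zero at the start; "wrist_torque": the same for the moment, N m; "finger_gap": finger opening in mm; "grip_force": force on a finger pad.
Only numpy, scipy, OpenCV 4.12 (cv2) and the standard library are available. Lean on these libraries where they do the work, as an engineer would, in place of code of your own. Each camera call takes 0.05 s, during which the arm holds its last target. There are 200 camera calls.

## Working session

There is one attempt and no reset: what is moved stays moved. The work goes in short steps, Python scripts to look and compute and a shell command to move; the robot and the scene stay as the last step left them, time stands still between calls to the robot, and variables do not carry over. Pictures are saved under pics/ and viewed, at most 14 in all, crops included, and the job is handed in when it is done.

```bash
mkdir -p pics; ls; python3 - <<'E'
from bench import status, eyes, r
import cv2,json
s=status.sense();print(s)
for n in("top","side"):
    d=eyes.snapshot(n);cv2.imwrite(f"pics/{n}0.png",d["img"][:,:,::-1]);print(n,d["mtx"],d["R"],d["t"])
E
```

```text
pics
{'time': 0.0, 'joint_pos': array([-7.08983174e+01,  7.51624569e+00,  8.53316837e+01, -3.27273803e-05,
        8.72635406e+01, -4.89580856e+00]), 'qd': array([ 0.02758201,  0.00493426,  0.04725502,  0.02529244, -0.04172464,
        0.00817913]), 'joint_efforts': array([ 2.04102835e-03, -5.69392920e+01, -5.00550413e+01,  5.22527591e-05,
        1.46757049e-02, -1.35657736e-06]), 'tool_pos': array([ 243.80506952, -547.54345797,  205.70960748]), 'tcp_rot': array([-1.79888934e+02, -9.48071969e-03,  2.39974836e+01]), 'ft_force': array([-0.35430487,  0.01269621, -0.40722044]), 'wrist_torque': array([-0.01824807, -0.00745342,  0.02311708]), 'grip_force': 0.0, 'finger_gap': 85.520924799891}
top [[520.88709715   0.         316.76146102]
 [  0.         520.88709715 220.80666   ]
 [  0.           0.           1.        ]] [[-0.01210678 -0.99974883  0.0188603 ]
 [-0.99106153  0.00949126 -0.1330675 ]
 [ 0.13285507 -0.02030274 -0.99092751]] [  -2.14021153  567.65374134 1272.04907746]
side [[619.20549467   0.         314.75409662]
 [  0.         619.20549467 237.20234062]
 [  0.           0.           1.        ]] [[-0.73520311 -0.67769218  0.01448072]
 [-0.41501306  0.43313602 -0.80009834]
 [ 0.53594827 -0.59424447 -0.59969406]] [ 406.63011755  270.7418     1081.51314621]
```

View pics/top0.png

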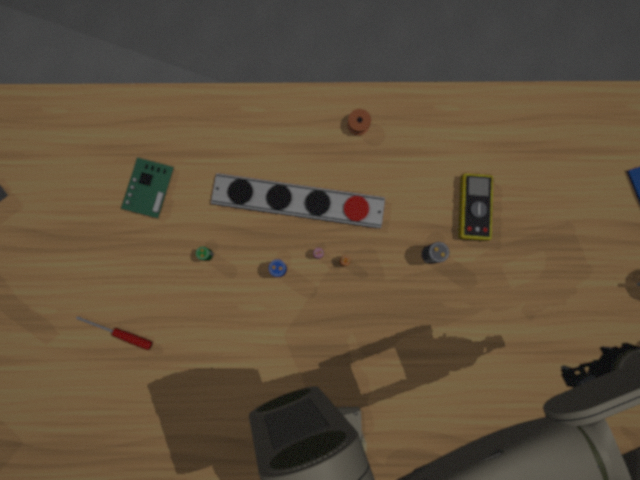

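View pics/side0.png

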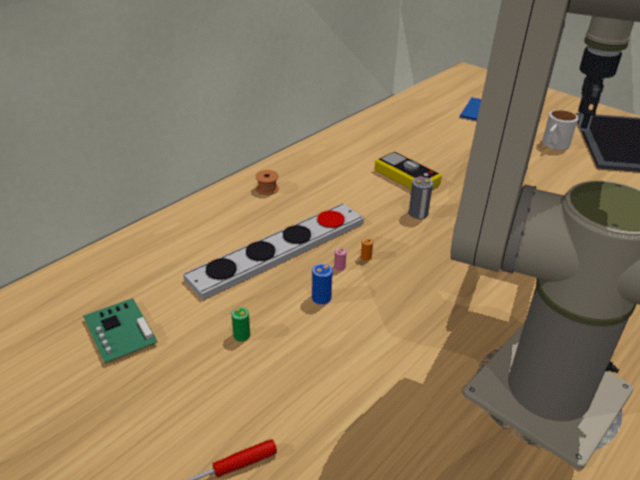

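The top view shows the red seat at (356,208) and black seats at (317,203), (278,197) and (240,191). The cans are orange (344,261), green (203,254), blue (278,268) and grey (435,253), with a pink decoy at (318,253). The side view has orange at (367,250), blue (321,284), green (241,324) and grey (421,197).

```bash
cat > h.py <<'E'
from bench import status, eyes, r
import cv2, numpy as np
def ray(d,uv,z):
    R,t=np.array(d["R"]),np.array(d["t"]); C=-R.T@t
    v=R.T@np.linalg.inv(d["mtx"])@[uv[0],uv[1],1]
    return (C+v*(z-C[2])/v[2])[:2]
def proj(d,X):
    p=np.array(d["mtx"])@(np.array(d["R"])@X+d["t"]); return p[:2]/p[2]
HSV={"orange":((5,150,60),(16,255,255)),"green":((50,120,40),(80,255,255)),"blue":((105,150,60),(125,255,255)),
 "red":((0,200,90),(3,255,255)),"grey":((0,0,0),(179,70,255)),"black":((0,0,0),(179,255,50))}
def blob(img,col,box):
    x0,y0,x1,y1=box; c=cv2.cvtColor(img[y0:y1,x0:x1],cv2.COLOR_RGB2HSV)
    m=cv2.inRange(c,*HSV[col]); cs,_=cv2.findContours(m,cv2.RETR_EXTERNAL,cv2.CHAIN_APPROX_NONE)
    k=max(cs,key=cv2.contourArea); hl=cv2.convexHull(k); M=cv2.moments(hl)
    b=cv2.boundingRect(hl)
    return np.array([M["m10"]/M["m00"]+x0,M["m01"]/M["m00"]+y0]),(b[0]+x0,b[1]+y0,b[2],b[3])
E
python3 - <<'E'
from h import *
H=dict(orange=45,green=60,blue=75,grey=90)
P=dict(top=dict(orange=(344,261),green=(203,254),blue=(278,268),grey=(435,253)),side=dict(orange=(367,250),green=(241,324),blue=(321,284),grey=(421,197)))
S=dict(top=[(356,208),(317,203),(278,197),(240,191)],side=[(331,219),(297,234),(261,251),(221,269)])
tiles=[]
for n in P:
    d=eyes.snapshot(n)
    for c,(u,v) in P[n].items():
        w=18 if n=="top" else 28
        try:
            p,b=blob(d["img"],c,(u-w,v-w,u+w,v+w)); print(n,c,p.round(1),b,ray(d,p,H[c]/2).round(1))
        except Exception as e: print(n,c,e)
        tiles.append(cv2.resize(d["img"][v-28:v+28,u-28:u+28],(200,200),interpolation=cv2.INTER_NEAREST))
    for i,(u,v) in enumerate(S[n]):
        p,b=blob(d["img"],"red" if i==0 else "black",(u-17,v-16,u+17,v+16)); print(n,"seat",i,p.round(1),b,ray(d,p,26).round(1))
cv2.imwrite("pics/t.png",np.vstack([np.hstack(tiles[:4]),np.hstack(tiles[4:])])[:,:,::-1])
E
```

```text
top orange [344.1 261.7] (340, 258, 8, 8) [464.9 -76.2]
top green [201.7 252.5] (197, 250, 9, 6) [491.4 280.2]
top blue [276.9 267.6] (273, 262, 9, 12) [451.5  92. ]
top grey [435.6 252.5] (422, 242, 28, 21) [ 484.1 -303.3]
top seat 0 [355.9 208.1] (346, 197, 21, 23) [ 601.  -108.7]
top seat 1 [317.  202.5] (305, 190, 25, 26) [616.3  -9.8]
top seat 2 [278.4 197. ] (267, 185, 24, 25) [631.5  88.5]
top seat 3 [239.9 191.4] (228, 179, 25, 26) [646.8 186.6]
side orange [366.3 249.7] (360, 240, 14, 21) [466.6 -72.8]
side green [240.7 326.9] (232, 314, 18, 27) [483.3 280.2]
side blue [321.6 287.2] (313, 273, 19, 31) [443.2  99.7]
side grey [418.  191.2] (403, 169, 30, 50) [ 504.2 -318.4]
side seat 0 [330.4 218.7] (318, 211, 26, 16) [ 598.9 -103.3]
side seat 1 [296.6 234.4] (284, 226, 26, 18) [613.2  -4.1]
side seat 2 [260.2 250.8] (247, 241, 28, 20) [628.7  93.8]
side seat 3 [220.7 268.6] (206, 258, 30, 21) [644.3 192.2]
```

View pics/t.png

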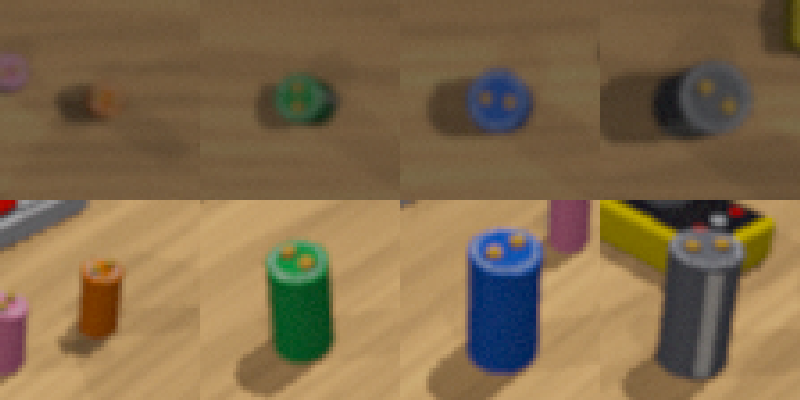

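```bash
cat >> h.py <<'E'
def step(target,yaw=None,pos=None):
    """tool-axes shift (cm) from current pose to a world target (mm), and rz (rad)"""
    from scipy.spatial.transform import Rotation as Ro
    s=status.sense(); R=Ro.from_euler("xyz",s["tcp_rot"],degrees=True).as_matrix()
    d=R.T@(np.array(target)-(s["tool_pos"] if pos is None else pos))/10
    print("at",s["tool_pos"].round(1),s["tcp_rot"].round(2),"shift cm",d.round(2),"rz",None if yaw is None else round(-np.radians(yaw-s["tcp_rot"][2]),3))
E
python3 - <<'E'
from h import *
T=dict(top=dict(orange=(344.6,260.9,45),green=(202.7,253.5,60),blue=(277.7,267.7,75),grey=(438.6,251.9,90)),side=dict(orange=(367.3,241.3,45),green=(240.1,313,60),blue=(322,269.7,75),grey=(422.7,181.9,90)))
for n in T:
    d=eyes.snapshot(n)
    for c,(u,v,z) in T[n].items(): print(n,c,ray(d,(u,v),z).round(1))
step((488,-300,230),81.1)
d=eyes.snapshot("wrist");print(d["mtx"],d["R"],d["t"],-d["R"].T@d["t"])
E
```

```text
top orange [465.7 -75.9]
top green [486.8 271.6]
top blue [449.5  88. ]
top grey [ 482.3 -299.4]
side orange [466.7 -74.2]
side green [487.5 275.8]
side blue [449.8  92.6]
side grey [ 482.7 -298.1]
at [ 244.  -548.   206.4] [-179.96   -0.     24.  ] shift cm [ 32.38 -12.73  -2.35] rz -0.997
[[352.61999587   0.         324.44532419]
 [  0.         352.61999587 237.75621354]
 [  0.           0.           1.        ]] [[ 4.06878738e-01 -9.13481955e-01 -6.40212225e-04]
 [-8.78631955e-01 -3.91547565e-01  2.73306408e-01]
 [-2.49911146e-01 -1.10640056e-01 -9.61926815e-01]] [-599.2369207   -35.53741272  377.89993546] [ 307.0338617  -519.49583145  372.84104512]
```

```bash
python3 -m handwheel '{"series": [[[8,-3.2,0,0,0,-0.15,1],[13,-5,0,0,0,-0.32,1],[18,-7,0,0,0,-0.49,1],[23,-9,0,0,0,-0.66,1],[28,-11,0.3,0,0,-0.83,1],[31.9,-13,0.6,0,0,-0.997,1],[31.9,-13,0.6,0,0,-0.997,1],[31.9,-13,0.6,0,0,-0.997,1]]]}' 40
python3 - <<'E'
from h import *
d=eyes.snapshot("wrist");cv2.imwrite("pics/w1.png",d["img"][:,:,::-1])
for z in(0,90): print(proj(d,[482.5,-299,z]))
step((482.5,-299,35),81.1)
E
```

```text
time: 1.35
tool_pos: [482.3, -300.0, 200.8]
tcp_rot: [-180.0, 0.0, 81.1]
ft_force: [-0.6, 0.1, 0.1]
finger_gap: 85.2
grip_force: 0.0
[324.80741633 205.14811365]
[324.87680268 225.69705375]
at [ 482.1 -300.5  200.9] [-1.7999e+02  3.0000e-02  8.1000e+01] shift cm [ 0.16  0.02 16.59] rz -0.002
```

View pics/w1.png

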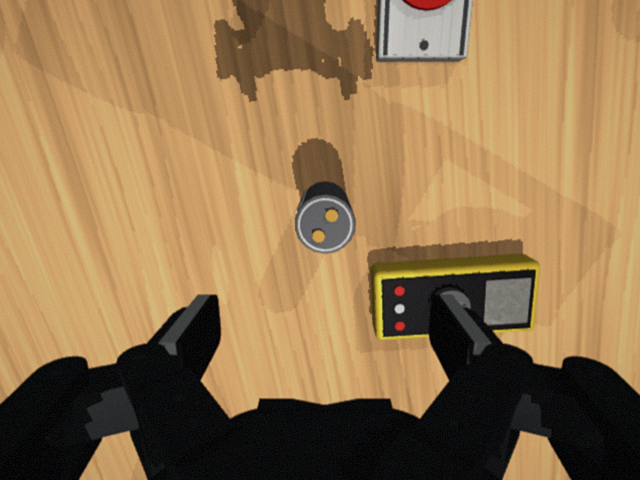

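The wrist view shows the grey can's top at (325,223), against a prediction of (325,226). The multimeter's near corner is at (375,268), so I'll check the finger clearance.

```bash
python3 - <<'E'
from h import *
d=eyes.snapshot("wrist")
print("can",ray(d,(325.3,223),90),"meter corners",ray(d,(374,266),47),ray(d,(537,260),47),ray(d,(378,337),47))
c=cv2.cvtColor(d["img"],cv2.COLOR_RGB2HSV)
E
```

```text
can [ 482.928538  -297.3491064] meter corners [ 521.25384244 -357.07538384] [ 676.76359405 -375.44027282] [ 516.14393803 -434.77355739]
```

```bash
python3 -m handwheel '{"series": [[[0.25,0.03,4,0,0,0,1],[0.25,0.03,8,0,0,0,1],[0.25,0.03,12,0,0,0,1],[0.25,0.03,14.5,0,0,0,1],[0.25,0.03,16.5,0,0,0,1],[0.25,0.03,16.5,0,0,0,1],[0.25,0.03,16.5,0,0,0,0.6],[0.25,0.03,16.5,0,0,0,0.5],[0.25,0.03,16.5,0,0,0,0.4],[0.25,0.03,16.5,0,0,0,0.3],[0.25,0.03,16.5,0,0,0,0.3],[0.25,0.03,16.5,0,0,0,0.3]]]}' 40
```

```text
time: 2.95
tool_pos: [484.2, -298.0, 37.6]
tcp_rot: [179.9, 0.1, 81.1]
ft_force: [-2.1, 0.3, 5.8]
finger_gap: 49.1
grip_force: 40.9
```

```bash
python3 -m handwheel '{"series": [[[0,0,-1.5,0,0,0,0.3],[0,0,-5,0,0,0,0.3],[0,0,-9,0,0,0,0.3],[3,1,-10,0,0,0,0.3],[8,3,-10,0,0,0,0.3],[13,5,-10,0,0,0,0.3],[18,7,-10,0,0,0,0.3],[23,8.7,-10,0,0,0,0.3],[27,8.7,-10,0,0,0,0.3],[29,8.7,-10,0,0,0,0.3],[30,8.7,-10,0,0,0,0.3],[30,8.7,-10,0,0,0,0.3]]]}'
python3 - <<'E'
from h import *
d=eyes.snapshot("wrist");cv2.imwrite("pics/w2.png",d["img"][:,:,::-1])
for S in((601,-107.5,26),(616.3,-8.5,26),(631.3,90,26),(646.5,188.5,26)): print(proj(d,S))
step((646.5,188.5,138),81.1)
E
```

```text
time: 4.45
tool_pos: [615.5, -14.6, 136.0]
tcp_rot: [180.0, 0.0, 81.1]
ft_force: [-0.6, 0.2, -2.1]
finger_gap: 48.8
grip_force: 42.3
[324.77910406 330.63030843]
[324.65082565 219.67238098]
[324.19279243  85.74224922]
[323.93019809 -80.17308347]
at [615.4 -15.2 135.9] [1.7999e+02 3.0000e-02 8.1090e+01] shift cm [20.61 -0.09 -0.22] rz -0.0
```

View pics/w2.png

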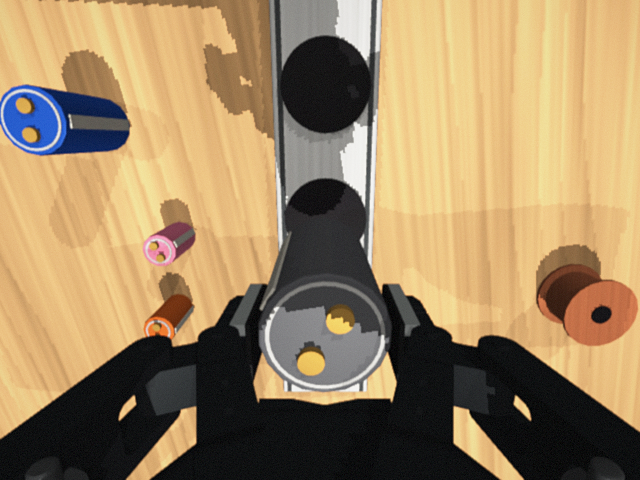

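```bash
python3 - <<'E'
from h import *
d=eyes.snapshot("wrist");print("can",ray(d,(325,334.5),189),"seat2",ray(d,(325.5,84.2),26))
step((646.5,188.5,138),81.1)
E
python3 -m handwheel '{"series": [[[5,0,0,0,0,0,0.3],[10,0,0,0,0,0,0.3],[15,0,0,0,0,0,0.3],[18.5,0,0,0,0,0,0.3],[20.6,0,0,0,0,0,0.3],[20.6,0,0,0,0,0,0.3],[20.6,0,2,0,0,0,0.3],[20.6,0,4.5,0,0,0,0.3],[20.6,0,6,0,0,0,0.3],[20.6,0,6.8,0,0,0,0.3],[20.6,0,6.8,0,0,0,0.3]]]}'
```

```text
can [615.47137859 -14.22098841] seat2 [632.39380649  90.21800125]
at [615.4 -15.5 135.9] [1.800e+02 3.000e-02 8.105e+01] shift cm [20.64 -0.1  -0.22] rz -0.001
time: 5.92
tool_pos: [647.0, 188.7, 67.1]
tcp_rot: [-179.9, 0.0, 81.1]
ft_force: [0.7, -0.8, -2.4]
finger_gap: 49.1
grip_force: 42.2
```

```bash
python3 -m handwheel '{"series": [[[0,0,0.15,0,0,0,0.3],[0,0,0.3,0,0,0,0.3],[0,0,0.4,0,0,0,0.3],[0,0,0.45,0,0,0,0.3],[0,0,0.45,0,0,0,0.3]]]}'
```

```text
time: 6.55
tool_pos: [647.5, 189.4, 63.8]
tcp_rot: [180.0, -0.0, 81.1]
ft_force: [-1.9, 0.5, 0.7]
finger_gap: 49.1
grip_force: 42.5
```

```bash
python3 -m handwheel '{"series": [[[0,0,0.05,0,0,0,0.3],[0,0,0.05,0,0,0,0.55],[0,0,0.05,0,0,0,0.6],[0,0,0.05,0,0,0,0.66],[0,0,0.05,0,0,0,0.75],[0,0,0.05,0,0,0,1],[0,0,0.05,0,0,0,1],[0,0,-3,0,0,0,1],[0,0,-8,0,0,0,1],[0,0,-13,0,0,0,1],[0,0,-13,0,0,0,1]]]}'
python3 - <<'E'
from h import *
for n in("wrist","side"):
    d=eyes.snapshot(n);cv2.imwrite(f"pics/{n}3.png",d["img"][:,:,::-1]);print(proj(d,[646.5,188.5,116]))
step((449.6,90,200),81.1)
E
```

```text
time: 7.92
tool_pos: [650.7, 190.0, 200.3]
tcp_rot: [179.4, -0.2, 81.1]
ft_force: [0.2, 0.7, -0.1]
finger_gap: 85.2
grip_force: 0.0
[318.45573202 238.8439737 ]
[218.0081366  232.86569472]
at [647.8 189.4 194.1] [ 1.7991e+02 -3.0000e-02  8.1120e+01] shift cm [-12.88 -18.05  -0.63] rz 0.0
```

View pics/wrist3.png

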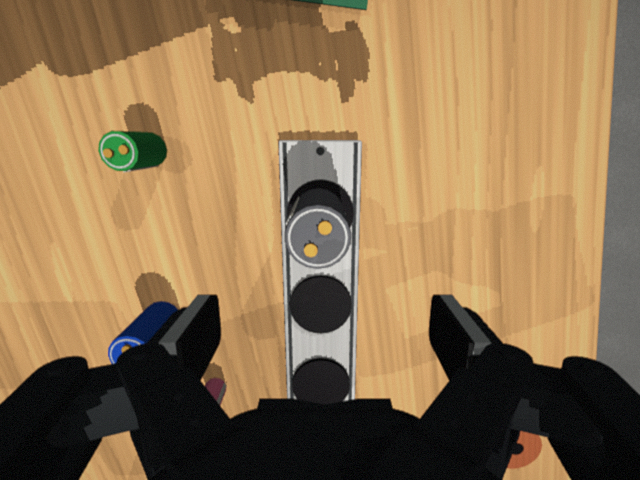

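The grey can stands on its seat, with its top at (318,237) against a prediction of (318,239). Blue is next.

```bash
python3 -m handwheel '{"series": [[[-3,-4.5,0,0,0,0,1],[-6,-9,0,0,0,0,1],[-9,-13,0,0,0,0,1],[-12,-17,0,0,0,0,1],[-12.9,-18,0,0,0,0,1],[-12.9,-18,0,0,0,0,1],[-12.9,-18,0,0,0,0,1]]]}'
python3 - <<'E'
from h import *
d=eyes.snapshot("wrist")
u,v=proj(d,[449.6,90,75]).astype(int);print(u,v)
c=d["img"][v-60:v+60,u-60:u+60]
cv2.imwrite("pics/w4.png",cv2.resize(c,(480,480))[:,:,::-1])
m=cv2.inRange(cv2.cvtColor(c,cv2.COLOR_RGB2HSV),(100,100,40),(130,255,255))
print(cv2.boundingRect(m),u-60,v-60)
step((449.6,90,25),81.1)
E
```

```text
time: 8.9
tool_pos: [450.3, 90.0, 193.0]
tcp_rot: [-180.0, -0.0, 81.1]
ft_force: [0.0, -0.0, 0.3]
finger_gap: 85.3
grip_force: 0.0
323 224
(37, 23, 49, 59) 263 164
at [450.3  90.  193.1] [-1.7998e+02 -1.0000e-02  8.1130e+01] shift cm [-1.000e-02 -7.000e-02  1.681e+01] rz 0.001
```

View pics/w4.png

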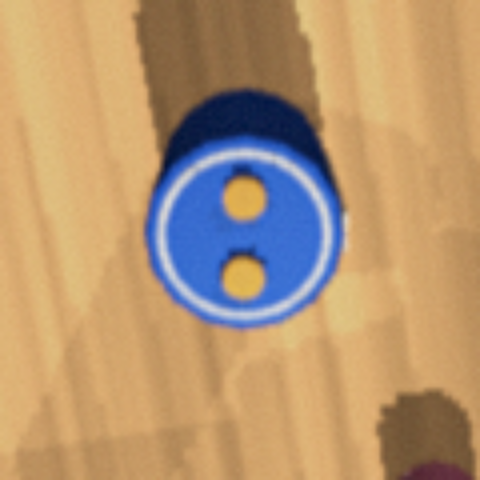

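Blue's top is at about (324,222), against a prediction of (323,224), so I'll shift 1.5 mm. Then I'll grip it.

```bash
python3 -m handwheel '{"series": [[[0.15,0,4,0,0,0,1],[0.15,0,8,0,0,0,1],[0.15,0,12,0,0,0,1],[0.15,0,15,0,0,0,1],[0.15,0,16.8,0,0,0,1],[0.15,0,16.8,0,0,0,1],[0.15,0,16.8,0,0,0,0.5],[0.15,0,16.8,0,0,0,0.4],[0.15,0,16.8,0,0,0,0.25],[0.15,0,16.8,0,0,0,0.25],[0.15,0,16.8,0,0,0,0.25],[0.15,0,16.8,0,0,0,0.25]]]}' 35
python3 - <<'E'
from h import *
step((631.6,90,125),81.1)
E
```

```text
time: 10.45
tool_pos: [450.8, 91.2, 26.5]
tcp_rot: [179.9, -0.0, 81.1]
ft_force: [-2.3, -0.1, 6.4]
finger_gap: 40.9
grip_force: 35.0
at [450.8  91.2  26.5] [ 1.7988e+02 -4.0000e-02  8.1120e+01] shift cm [ 2.67 17.9  -9.81] rz 0.0
```

```bash
python3 -m handwheel '{"series": [[[0,0,-2,0,0,0,0.25],[0,0,-6,0,0,0,0.25],[0.5,3,-9,0,0,0,0.25],[1.2,8,-9,0,0,0,0.25],[2,13,-9,0,0,0,0.25],[2.5,16.5,-9,0,0,0,0.25],[2.67,17.9,-9,0,0,0,0.25],[2.67,17.9,-8,0,0,0,0.25],[2.67,17.9,-5,0,0,0,0.25],[2.67,17.9,-3.5,0,0,0,0.25],[2.67,17.9,-3.1,0,0,0,0.25],[2.67,17.9,-3.1,0,0,0,0.25]]]}'
python3 - <<'E'
from h import *
step((631.7,90,52.5),81.1)
E
```

```text
time: 11.95
tool_pos: [630.7, 89.9, 56.7]
tcp_rot: [180.0, -0.0, 81.1]
ft_force: [-0.4, -0.1, -1.5]
finger_gap: 40.9
grip_force: 36.1
at [630.7  89.9  56.7] [179.99  -0.    81.12] shift cm [0.02 0.09 0.42] rz 0.0
```

```bash
python3 -m handwheel '{"series": [[[0,0.08,0.15,0,0,0,0.25],[0,0.08,0.3,0,0,0,0.25],[0,0.08,0.4,0,0,0,0.25],[0,0.08,0.4,0,0,0,0.25]]]}'
```

```text
time: 12.45
tool_pos: [631.9, 89.7, 52.7]
tcp_rot: [180.0, -0.0, 81.1]
ft_force: [-0.2, -1.1, 1.8]
finger_gap: 40.9
grip_force: 36.1
```

Contact (1.8 N up). I'll release and back off straight up.

```bash
python3 -m handwheel '{"series": [[[0,0,0,0,0,0,0.45],[0,0,0,0,0,0,0.5],[0,0,0,0,0,0,0.55],[0,0,0,0,0,0,0.65],[0,0,0,0,0,0,1],[0,0,0,0,0,0,1],[0,0,-3,0,0,0,1],[0,0,-8,0,0,0,1],[0,0,-13,0,0,0,1],[0,0,-13,0,0,0,1]]]}'
python3 - <<'E'
from h import *
step((487.2,274,195),81.1)
E
```

```text
time: 13.7
tool_pos: [635.1, 90.0, 188.9]
tcp_rot: [179.4, -0.1, 81.1]
ft_force: [0.2, -0.4, -0.5]
finger_gap: 85.5
grip_force: 0.0
at [635.1  90.  188.9] [ 1.7942e+02 -1.3000e-01  8.1120e+01] shift cm [ 15.9  -17.44  -0.75] rz 0.0
```

```bash
python3 -m handwheel '{"series": [[[3,-3.5,-0.5,0,0,0,1],[6.5,-7,-1,0,0,0,1],[10,-11,-1,0,0,0,1],[13.5,-14.5,-1,0,0,0,1],[15.95,-17.1,-1,0,0,0,1],[15.95,-17.1,-1,0,0,0,1],[15.95,-17.1,-1,0,0,0,1]]]}'
python3 - <<'E'
from h import *
d=eyes.snapshot("wrist")
u,v=proj(d,[487.2,274,60]).astype(int);print(u,v)
c=d["img"][v-60:v+60,u-60:u+60]
c1=cv2.resize(c,(480,480))
p=proj(d,[631.7,90,101]);print("blue pred",p)
cv2.imwrite("pics/w5.png",c1[:,:,::-1])
s=eyes.snapshot("side");print(proj(s,[631.7,90,101]))
step((487.2,274,20),81.1)
E
```

```text
time: 14.58
tool_pos: [487.3, 273.2, 191.7]
tcp_rot: [-180.0, 0.0, 81.1]
ft_force: [-0.3, -0.3, -0.7]
finger_gap: 85.4
grip_force: 0.0
324 220
blue pred [519.32355355 407.83903142]
[259.127262   221.43814711]
at [487.8 272.7 191.9] [-1.7999e+02  3.0000e-02  8.1050e+01] shift cm [ 0.13 -0.07 17.19] rz -0.001
```

View pics/w5.png

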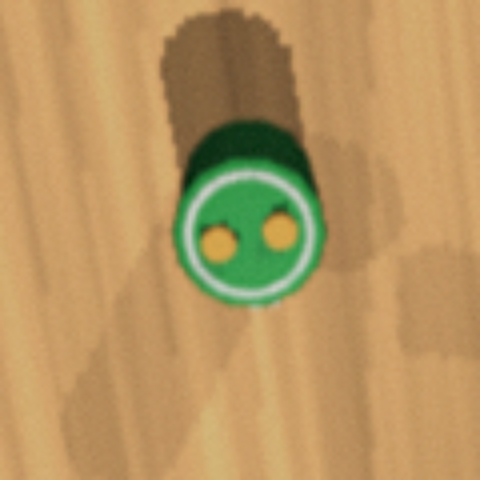

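Green's top is at (326,218), about 1.5 mm off the prediction in both axes. I'll grip it.

```bash
python3 -m handwheel '{"series": [[[0.28,0.07,4,0,0,0,1],[0.28,0.07,8,0,0,0,1],[0.28,0.07,12,0,0,0,1],[0.28,0.07,15.5,0,0,0,1],[0.28,0.07,17.2,0,0,0,1],[0.28,0.07,17.2,0,0,0,1],[0.28,0.07,17.2,0,0,0,0.45],[0.28,0.07,17.2,0,0,0,0.3],[0.28,0.07,17.2,0,0,0,0.2],[0.28,0.07,17.2,0,0,0,0.2],[0.28,0.07,17.2,0,0,0,0.2],[0.28,0.07,17.2,0,0,0,0.2]]]}' 30
python3 - <<'E'
from h import *
step((616.5,-9,20),81.1)
E
```

```text
time: 16.18
tool_pos: [489.3, 276.9, 21.7]
tcp_rot: [179.9, -0.1, 81.1]
ft_force: [-1.4, -0.7, 5.7]
finger_gap: 32.6
grip_force: 29.5
at [489.3 276.9  21.7] [ 1.799e+02 -7.000e-02  8.113e+01] shift cm [-26.28  16.98   0.17] rz 0.0
```

```bash
python3 -m handwheel '{"series": [[[0,0,-2,0,0,0,0.2],[0,0,-6,0,0,0,0.2],[-4,0,-8,0,0,0,0.2],[-9,0,-8,0,0,0,0.2],[-14,0,-8,0,0,0,0.2],[-19,0,-8,0,0,0,0.2],[-23.5,0.5,-8,0,0,0,0.2],[-26.3,3,-8,0,0,0,0.2],[-26.3,8,-8,0,0,0,0.2],[-26.3,13,-8,0,0,0,0.2],[-26.3,16.5,-8,0,0,0,0.2],[-26.3,17,-8,0,0,0,0.2]]]}'
python3 -m handwheel '{"series": [[[0,0,1,0,0,0,0.2],[0,0,3,0,0,0,0.2],[0,0,4.5,0,0,0,0.2],[0,0,4.9,0,0,0,0.2],[0,0,4.9,0,0,0,0.2]]]}'
python3 - <<'E'
from h import *
step((616.5,-9,47),81.1)
E
```

```text
time: 17.68
tool_pos: [617.6, -10.2, 101.2]
tcp_rot: [179.9, -0.0, 81.1]
ft_force: [-0.5, 0.9, -1.2]
finger_gap: 32.7
grip_force: 30.3
time: 18.3
tool_pos: [615.2, -9.6, 50.8]
tcp_rot: [-179.9, 0.0, 81.1]
ft_force: [0.1, -0.1, -0.8]
finger_gap: 32.5
grip_force: 30.3
at [615.2  -9.6  50.8] [-179.95    0.     81.12] shift cm [0.08 0.12 0.38] rz 0.0
```

```bash
python3 -m handwheel '{"series": [[[0.05,0.1,0.15,0,0,0,0.2],[0.05,0.1,0.3,0,0,0,0.2],[0.05,0.1,0.4,0,0,0,0.2],[0.05,0.1,0.4,0,0,0,0.2]]]}'
```

```text
time: 18.8
tool_pos: [617.1, -9.5, 47.8]
tcp_rot: [180.0, 0.0, 81.1]
ft_force: [-0.5, -1.2, 1.8]
finger_gap: 32.4
grip_force: 30.5
```

```bash
python3 -m handwheel '{"series": [[[0,0,0,0,0,0,0.35],[0,0,0,0,0,0,0.4],[0,0,0,0,0,0,0.45],[0,0,0,0,0,0,0.6],[0,0,0,0,0,0,1],[0,0,0,0,0,0,1],[0,0,-3,0,0,0,1],[0,0,-8,0,0,0,1],[0,0,-13.5,0,0,0,1],[0,0,-13.5,0,0,0,1],[0,0,-13.5,0,0,0,1]]]}'
python3 - <<'E'
from h import *
step((466.2,-75,190),81.1)
E
```

```text
time: 20.18
tool_pos: [616.9, -9.4, 182.3]
tcp_rot: [180.0, -0.0, 81.1]
ft_force: [0.1, 0.5, -1.4]
finger_gap: 85.2
grip_force: 0.0
at [616.9  -9.4 182.3] [179.97  -0.    81.12] shift cm [ -8.81 -13.87  -0.77] rz 0.0
```

```bash
python3 -m handwheel '{"series": [[[-3,-4,0,0,0,0,1],[-5,-8,0,0,0,0,1],[-7.5,-11.5,0,0,0,0,1],[-8.8,-13.9,0,0,0,0,1],[-8.8,-13.9,0,0,0,0,1],[-8.8,-13.9,0,0,0,0,1]]]}'
python3 - <<'E'
from h import *
d=eyes.snapshot("wrist")
u,v=proj(d,[466.2,-75,45]).astype(int);print(u,v)
c=d["img"][v-100:v+60,u-100:u+60]
cv2.imwrite("pics/w6.png",cv2.resize(c,(480,480))[:,:,::-1])
step((466.2,-75,10),81.1)
E
```

```text
time: 20.92
tool_pos: [465.8, -74.6, 181.3]
tcp_rot: [-179.9, -0.0, 81.1]
ft_force: [0.1, -0.9, 0.4]
finger_gap: 85.5
grip_force: 0.0
325 220
at [466.  -74.6 181.5] [-1.7994e+02 -2.0000e-02  8.1130e+01] shift cm [-0.05  0.04 17.15] rz 0.0
```

View pics/w6.png

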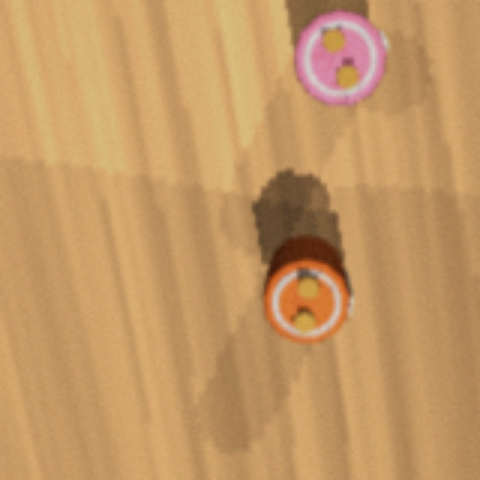

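Orange's top is at about (327,220). The pink decoy is about 60 mm away along tool x and clear of the fingers.

```bash
python3 -m handwheel '{"series": [[[0,0.15,4,0,0,0,1],[0,0.15,8,0,0,0,1],[0,0.15,12,0,0,0,1],[0,0.15,15.5,0,0,0,1],[0,0.15,17,0,0,0,1],[0,0.15,17,0,0,0,1],[0,0.15,17,0,0,0,0.35],[0,0.15,17,0,0,0,0.2],[0,0.15,17,0,0,0,0.1],[0,0.15,17,0,0,0,0.1],[0,0.15,17,0,0,0,0.1],[0,0.15,17,0,0,0,0.1]]]}' 25
python3 - <<'E'
from h import *
step((601.2,-107.5,11),81.1)
E
```

```text
time: 22.48
tool_pos: [468.1, -75.3, 13.2]
tcp_rot: [179.9, 0.0, 81.1]
ft_force: [-0.9, 0.7, 6.5]
finger_gap: 24.3
grip_force: 24.4
at [468.1 -75.3  13.2] [1.7992e+02 1.0000e-02 8.1120e+01] shift cm [-1.12 13.65  0.24] rz 0.0
```

```bash
python3 -m handwheel '{"series": [[[0,0,-2,0,0,0,0.1],[0,0,-5,0,0,0,0.1],[-0.3,3,-7,0,0,0,0.1],[-0.7,7,-7,0,0,0,0.1],[-1.1,11,-7,0,0,0,0.1],[-1.1,13.6,-7,0,0,0,0.1],[-1.1,13.6,-6.5,0,0,0,0.1],[-1.1,13.6,-4.5,0,0,0,0.1],[-1.1,13.6,-3.3,0,0,0,0.1],[-1.1,13.6,-3.1,0,0,0,0.1],[-1.1,13.6,-3.1,0,0,0,0.1]]]}'
python3 - <<'E'
from h import *
step((601.4,-107.5,38),81.1)
E
```

```text
time: 23.85
tool_pos: [599.6, -106.9, 43.1]
tcp_rot: [-180.0, -0.0, 81.1]
ft_force: [-0.0, -0.3, 0.1]
finger_gap: 24.2
grip_force: 24.8
at [ 599.6 -106.9   43.1] [-179.98   -0.     81.12] shift cm [-0.03  0.18  0.51] rz 0.0
```

```bash
python3 -m handwheel '{"series": [[[-0.03,0.13,0.15,0,0,0,0.1],[-0.03,0.13,0.3,0,0,0,0.1],[-0.03,0.13,0.4,0,0,0,0.1],[-0.03,0.13,0.45,0,0,0,0.1],[-0.03,0.13,0.45,0,0,0,0.1]]]}'
```

```text
time: 24.48
tool_pos: [601.5, -107.5, 39.3]
tcp_rot: [180.0, 0.0, 81.1]
ft_force: [-1.5, 0.7, 4.5]
finger_gap: 24.3
grip_force: 25.1
```

```bash
python3 -m handwheel '{"series": [[[0,0,-0.05,0,0,0,0.25],[0,0,-0.05,0,0,0,0.3],[0,0,-0.05,0,0,0,0.35],[0,0,-0.05,0,0,0,0.5],[0,0,-0.05,0,0,0,1],[0,0,-0.05,0,0,0,1],[0,0,-3,0,0,0,1],[0,0,-8,0,0,0,1],[0,0,-13.5,0,0,0,1],[-3,-2,-16,0,0,0,1],[-8,-4,-18,0,0,0,1],[-12,-4,-18,0,0,0,1]]]}'
python3 -m handwheel '{"series": [[[0,0,0,0,0,0,1],[0,0,0,0,0,0,1],[0,0,0,0,0,0,1]]]}'
python3 - <<'E'
from h import *
S=[(601.3,-107.5),(616.5,-8.7),(631.8,90),(647,188.7)];H=(45,60,75,90)
ims=[]
for n in("top","side","wrist"):
    d=eyes.snapshot(n); im=d["img"][:,:,::-1].copy(); 
    ps=[proj(d,[x,y,26+h]) for (x,y),h in zip(S,H)]; print(n,np.round(ps,1).tolist())
    if n=="top": c=im[165:240,200:400]
    elif n=="side": c=im[150:300,180:380]
    else: c=im
    ims.append(c)
cv2.imwrite("pics/f1.png",np.vstack([cv2.resize(ims[0],(560,210)),cv2.resize(ims[1],(500,375))[:, :] if 0 else cv2.resize(ims[1],(560,390))]))
cv2.imwrite("pics/f2.png",ims[2])
E
```

```text
time: 25.98
tool_pos: [543.3, -221.6, 221.9]
tcp_rot: [179.8, 0.1, 81.1]
ft_force: [1.1, -0.2, -0.4]
finger_gap: 85.6
grip_force: 0.0
time: 26.35
tool_pos: [543.4, -218.7, 218.4]
tcp_rot: [-180.0, -0.0, 81.2]
ft_force: [0.6, 0.9, 0.2]
finger_gap: 85.2
grip_force: 0.0
top [[357.1, 205.1], [317.1, 198.3], [276.1, 191.3], [234.2, 184.2]]
side [[331.5, 201.5], [296.9, 211.0], [259.1, 221.4], [217.8, 232.8]]
wrist [[374.0, 75.1], [382.2, -83.9], [394.0, -307.4], [411.7, -644.8]]
```

View pics/f1.png

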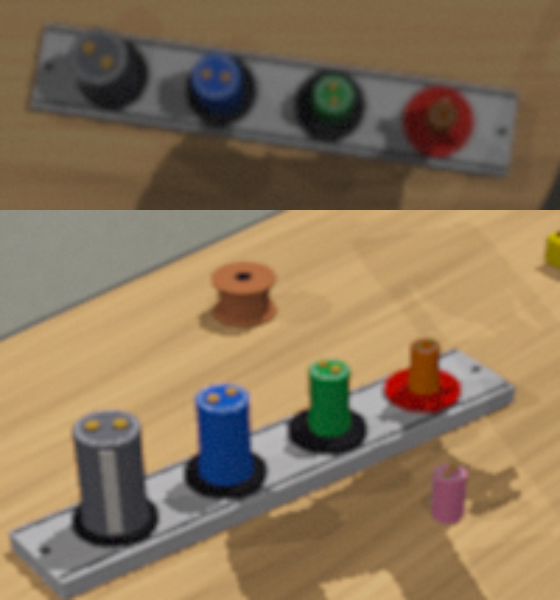

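View pics/f2.png

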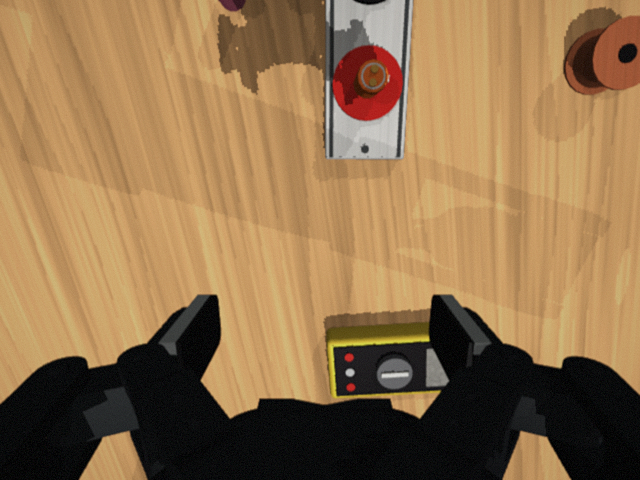

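All four cans stand upright on their seats in the right order. Their tops are within about 1 px of the predictions, for example orange in the wrist view at (373,76) against (374,75). The gripper is open and clear.

```bash
python3 -c "
from bench import r
print(r.hand_in())"
```

```text
the job is handed in; nothing more can be done
None
```

The job is handed in: orange (on the red seat), green, blue and grey stand upright and released in order on the rail, within about 3 mm of centre by camera, and the multimeter and board were not touched; no verdict came back.

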